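Sift the small bearing balls through the sieve

TASK

On the inspection bench an orange-handled sieve stands across its steel catch pan with two small brass balls and one large steel ball in it. Pick the sieve up by its handle a few centimetres, straight up, and keeping it level over the pan shake it briskly from side to side, across the handle, until both brass balls have dropped through into the pan and only the large ball is left. Then set the sieve back across the pan where it stood and let go.

Things in the scene. Friction and masses are not known exactly. Their poses are not given: they have to be found in the camera images.
- sieve_grip (a point): Centre of the orange handle of the loose 0.45 kg aluminium sieve: level bar along x, 158 long, 16 wide (y), 20 high, 82 above the sieve's underside. z up, y across = shaking direction. Sieve: tray 156 x 102 mm (x, y), walls 40 high. End lugs (80 wide, out to x = +-108, underside 57 below handle centre) rest on the catch pan's rim, handle centre then 129 above bench. The blue-handled carrier is a bystander.
- small_a_center (a point): Centre of a brass ball, 14 mm, 12 g; 27 above bench when on the pan's floor, about 62 in the sieve at rest on the pan. It starts on a solid ledge along a side wall of the sieve (|y| 25 to 48) that falls 2.5 deg towards the wall: it stays there if lifted level. The sieve's floor has two slots along x, 20 wide, |y| 5 to 25, beside a 10 mm middle bar; 14 mm balls drop through them.
- small_b_center (a point): Centre of the other brass ball, 14 mm, 12 g, likewise. Balls roll in over the slots when the sieve is shaken along its y: strokes of 60 mm end to end at 0.15 to 0.4 m/s mean, reversing at once, do it in a few; 0.1 m/s is too slow. The pan is fixed, steel, inside 174 (along x) x 240 mm (y), walls 6 thick, rim 72 and floor 20 above bench, centred on the sieve's start within 3 mm in x and 15 mm in y.
- large_center (a point): Centre of the bright steel ball, 28 mm, 90 g. It starts on a side ledge of the sieve, cannot pass the 20 mm slots, may roll about in the sieve and must stay in it. All sizes in mm. With the sieve up to 50 mm above its seat and shaken 30 mm to either side of it, what drops out lands in the pan.

How it is judged:
On the way, in this order (a step that is already met when the one before it is completed fails the run):
1. the sieve is lifted clear of the pan's rim by at least 12 mm (height (world z) of sieve_grip above 0.141 m), for 0.2 s.
2. both brass balls have dropped below the sieve's floor, and the large ball is still in the sieve, while the sieve is held at least 8 mm off the rim (height (world z) of sieve_grip above 0.137 m and z of each of small_a_center, small_b_center in the frame of sieve_grip below -0.089 m and z of large_center in the frame of sieve_grip above -0.08 m), for 0.1 s.
At the end, for the whole second after the job is handed in: The sieve stands level (within 7 degrees) on the pan's rim again (handle height within 8 mm of the start, handle centre within 35 mm of where it was), both brass balls lie in the pan and the large ball is in the sieve (height (world z) of sieve_grip between 0.121 and 0.137 m and distance of sieve_grip from where it was at the start of the episode below 0.035 m and angle between sieve_grip's own z axis and vertical below 0.12 rad and height (world z) of small_a_center between 0.02 and 0.045 m and x of small_a_center in the frame of sieve_grip between -0.11 and 0.11 m and y of small_a_center in the frame of sieve_grip between -0.16 and 0.16 m and height (world z) of small_b_center between 0.02 and 0.045 m and x of small_b_center in the frame of sieve_grip between -0.11 and 0.11 m and y of small_b_center in the frame of sieve_grip between -0.16 and 0.16 m and x of large_center in the frame of sieve_grip between -0.078 and 0.078 m and y of large_center in the frame of sieve_grip between -0.052 and 0.052 m and z of large_center in the frame of sieve_grip between -0.08 and -0.035 m); the robot touches nothing.
It also fails if it takes over 40 s, if anything falls off the work surface, if the arm or the gripper's body presses on something with over 40 N, if the wrist force passes 120 N, or if a joint passes its speed limit or range.

ROBOT

A 7-joint arm with a two-finger parallel gripper is mounted at the origin on the work surface. World frame = base frame: x ahead of the robot, y to its left, z up, the work surface at z = 0. Lengths are in m, angles in rad, forces in N, time in s.
With the tool pointing down it reaches from about 0.425 to 0.925 m from the base axis. Payload 6.8 kg.
Tool frame: the origin (TCP) lies at the very end of the fingers, on their centre line; the grasp point (between the pads) lies 19 mm behind it; z points along the fingers, y is the line along which they close (so a half turn about z gives the same grasp; the last joint's range is limited). The gripper opens to 85 mm and grips with 20 to 120 N. Pads are 22 mm wide; open, the fingers measure 114 mm over their backs; the gripper's body (76 mm by 85 mm) begins 54 mm behind the grasp point. The pads swing forward as they close: fully open they stand 13 mm farther back than shut.
Start: joints at [-1.283, 0.477, 0.022, 1.555, -0.011, 1.109, -0.083], TCP at [0.26, 0.623, 0.231] pointing down, gripper open.
Joint ranges: [-2.96, 2.96], [-0.34, 2.1], [-1.41, 1.46], [0.24, 2.44], [-1.37, 4.51], [0.17, 1.92], [-2.96, 2.96]. Speed limits (rad/s): [2.39, 2.39, 3.14, 3.14, 3.14, 3.14, 3.14].

INTERFACE

Orientations are given as a rotation vector (axis times angle).
In Python, from bench import monitor, optics, r gives the robot as it stands.
- The arm moves only by the shell command python3 -m crank 'ROWS' [OPENING] [FORCE]. ROWS is JSON, a list of rows, each a list of 2 entries, a list of its own where there are three numbers: the shift along the tool's x, y, z in cm, then the turn, a rotation vector about the tool's x, y, z in rad. A call has 1 to 5 rows; each row shifts and turns the commanded pose from where the row before left it, along the tool's axes as they then stand; what a row does not reach is not made up. A row lasts 1/10 s, in which the tool goes at most 50 mm and 8.59 degrees, less where a joint would pass 70% of its speed; a pose out of reach is approached as far as the arm can. A call is refused whole if a number of a shift passes 5 or a number of a turn 0.15, either way. A call with a gripper value outside its range is refused whole. OPENING is the finger opening in cm, from 0 to 8.54, set as the call begins (- or left out, the last holds). The fingers move at their own pace and stop on an object; FORCE is the grip in N (left out, the last holds). Time passes only in rows, so rows that do not move let the fingers close. It gives the time, the measured TCP pose, the force, the opening and the grip force at its end, in the units of the state.
- monitor.get_obs(): the state, without advancing time (a new reading comes with each control period).
- optics.grab_frame(name): name is "scene" or "top" or "wrist"; returns (picture, depth): 480x640x3 uint8, red, green, blue; 480x640 float32, m along the optical axis (not along the pixel's ray), 0 where there is no reading.
- optics.camera_model(name): a dict with "vertical_fov" (degrees; the focal length in pixels is half the picture's height over the tangent of half this angle, whatever the lens; pixels are square), "cx", "cy" (the principal point, pixels), "R" (3x3) and "t" (3): a world point X has camera coordinates R X + t; the wrist camera has in their place "hand_eye" (4x4, takes a point from camera to tool coordinates, whose origin is the TCP and whose axes are the flange's). Camera axes: x right, y down, z forward; pixel columns grow to the right and rows downward; lengths in m; the calibration is good to about 2 mm. A picture is of the moment at which its call begins: read the wrist's pose just before it. camera_model takes no time and is no camera call.
- r.hand_in(): hands the job in; it is judged then, once.
The state is a dict: "clock": time; "joints": joint angles; "qvel": joint speeds; "tau": joint torques, N m; "tcp_pos": TCP position; "orientation": TCP orientation; "contact_force": force on the tool from outside, world axes, zero at the start; "moment": the same for the moment, N m; "grip_width": finger opening in m; "gripper_force": force on a finger pad.
Only numpy, scipy, OpenCV 4.12 (cv2) and the standard library are available. Lean on these libraries where they do the work, as an engineer would, in place of code of your own. Each camera call takes 0.05 s, during which the arm holds its last target. There are 200 camera calls.

## Working session

There is one attempt and no reset: what is moved stays moved. The work goes in short steps, Python scripts to look and compute and a shell command to move; the robot and the scene stay as the last step left them, time stands still between calls to the robot, and variables do not carry over. Pictures are saved under pics/ and viewed, at most 10 in all, crops included, and the job is handed in when it is done.

```bash
mkdir -p pics; cat > h.py <<'E'
import numpy as np,cv2
from scipy.spatial.transform import Rotation as R
from bench import monitor,optics,r
def world(name,u,v,d,obs=None):
    m=optics.camera_model(name); f=240/np.tan(np.radians(m["vertical_fov"])/2)
    c=np.array([(u-m["cx"])/f*d,(v-m["cy"])/f*d,d])
    if "R" in m: return np.array(m["R"]).T@(c-np.array(m["t"]))
    p=(np.array(m["hand_eye"])@np.r_[c,1])[:3]
    return R.from_rotvec(obs["orientation"]).apply(p)+obs["tcp_pos"]
def grid(name,d,obs=None):
    m=optics.camera_model(name); f=240/np.tan(np.radians(m["vertical_fov"])/2)
    v,u=np.mgrid[:480,:640]
    c=np.stack([(u-m["cx"])/f*d,(v-m["cy"])/f*d,d],-1)
    if "R" in m: return (c-np.array(m["t"]))@np.array(m["R"])
    H=np.array(m["hand_eye"]); p=c@H[:3,:3].T+H[:3,3]
    return R.from_rotvec(obs["orientation"]).apply(p.reshape(-1,3)).reshape(480,640,3)+obs["tcp_pos"]
E
python3 - <<'E'
from h import *
o=monitor.get_obs();print({k:np.round(v,3) for k,v in o.items()})
print(np.round(R.from_rotvec(o["orientation"]).as_matrix(),3))
p,d=optics.grab_frame("top");np.save("top.npy",d);cv2.imwrite("pics/top.png",p[:,:,::-1])
P=grid("top",d)
hsv=cv2.cvtColor(p,cv2.COLOR_RGB2HSV)
m=(hsv[...,0]>5)&(hsv[...,0]<20)&(hsv[...,1]>150)&(hsv[...,2]>100)&(d>0)
n,l,s,c=cv2.connectedComponentsWithStats(m.astype(np.uint8))
for i in range(1,n):
    if s[i,4]>60:
        q=P[l==i];print(s[i],np.round(q.min(0),3),np.round(q.max(0),3),np.round(np.median(q,0),3))
E
```

```text
{'clock': np.float64(0.0), 'joints': array([-1.283,  0.478,  0.022,  1.556, -0.012,  1.109, -0.083]), 'qvel': array([ 0.   , -0.   , -0.002, -0.001, -0.002, -0.002,  0.001]), 'tau': array([ 0.0000e+00, -5.9645e+01,  1.6080e+00, -2.8118e+01,  1.3000e-02,
        9.0000e-03,  0.0000e+00]), 'tcp_pos': array([0.26 , 0.622, 0.23 ]), 'orientation': array([-6.18e-01, -3.08e+00,  3.00e-03]), 'contact_force': array([0.165, 0.152, 0.107]), 'moment': array([-0.006, -0.054,  0.015]), 'gripper_force': np.float64(0.0), 'grip_width': np.float64(0.085)}
[[-0.923  0.386 -0.001]
 [ 0.386  0.923 -0.002]
 [-0.    -0.002 -1.   ]]
[ 449  192   29  104 1223] [ 0.454 -0.265  0.065] [ 0.63  -0.192  0.142] [ 0.529 -0.215  0.138]
```

View pics/top.png

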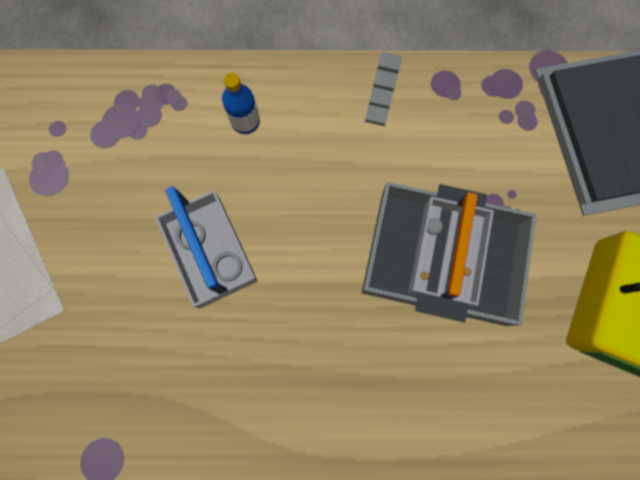

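```bash
python3 - <<'E'
from h import *
d=np.load("top.npy");P=grid("top",d);p=cv2.imread("pics/top.png")
hsv=cv2.cvtColor(p,cv2.COLOR_BGR2HSV)
m=(hsv[...,0]>5)&(hsv[...,0]<20)&(hsv[...,1]>150)&(hsv[...,2]>100)&(d>0)&(P[...,2]>.125)&(np.mgrid[:480,:640][1]>440)&(np.mgrid[:480,:640][1]<485)
q=P[m];print(len(q),cv2.minAreaRect(q[:,:2].astype(np.float32)),np.median(q[:,2]))
for u,v in [(434,226),(424,276),(467,271),(240,105),(190,240)]:print(u,v,np.round(P[v,u],3))
print("max z",P[d>0][:,2].max(), [ (np.round(P[v,u],2)) for v,u in [(20,20),(20,600),(460,20),(460,600)]])
# rim: points z in .066-.08 around
k=(abs(P[...,2]-.072)<.006)&(abs(P[...,0]-.53)<.2)&(abs(P[...,1]+.22)<.2)&(d>0)
print(cv2.minAreaRect(P[k][:,:2].astype(np.float32)))
t=np.array([.53,-.22]);o=monitor.get_obs();M=R.from_rotvec(o["orientation"]).as_matrix();print("d tool cm",M.T@(np.r_[t,.23]-o["tcp_pos"])*100)
E
```

```text
1209 ((0.5306810736656189, -0.21645668148994446), (0.016706202179193497, 0.15726982057094574), 76.36264038085938) 0.13758179384234212
434 226 [ 0.57  -0.189  0.084]
424 276 [ 0.491 -0.173  0.068]
467 271 [ 0.499 -0.242  0.068]
240 105 [0.776 0.129 0.094]
190 240 [0.536 0.188 0.127]
max z 0.1430217493909502 [array([ 1.63,  1.18, -0.75]), array([ 1.62, -1.1 , -0.74]), array([ 0.2 ,  0.48, -0.  ]), array([ 0.2 , -0.46, -0.  ])]
((0.5196187496185303, -0.26894721388816833), (0.3559179902076721, 0.2169283777475357), 77.33686828613281)
d tool cm [-57.38328949 -67.30622259   0.16298263]
```

```bash
python3 -m crank '[[[-2.8,-3.7,0],[0,0,0]],[[-2.8,-3.7,0],[0,0,0]],[[0,0,0],[0,0,-0.085]],[[0,0,0],[0,0,-0.085]],[[-2.8,-3.7,0],[0,0,0]]]'
python3 -m crank '[[[-2.8,-3.7,0],[0,0,0]],[[-2.8,-3.7,0],[0,0,0]],[[-2.8,-3.7,0],[0,0,0]],[[-2.8,-3.7,0],[0,0,0]],[[-2.8,-3.7,0],[0,0,0]]]'
python3 -m crank '[[[-2.8,-3.7,0],[0,0,0]],[[-2.8,-3.7,0],[0,0,0]],[[0,0,0],[0,0,0]]]'
```

```text
clock: 0.55
tcp_pos: [0.2985, 0.4948, 0.2308]
orientation: [-0.337, -3.121, -0.004]
contact_force: [1.3, -0.2, 0.8]
grip_width: 0.0854
gripper_force: 0.0
clock: 1.05
tcp_pos: [0.3976, 0.2769, 0.231]
orientation: [-0.354, -3.121, 0.001]
contact_force: [0.2, -0.7, -0.3]
grip_width: 0.0855
gripper_force: 0.0
clock: 1.35
tcp_pos: [0.4374, 0.1876, 0.2311]
orientation: [0.37, 3.119, -0.004]
contact_force: [-0.7, 0.4, 0.4]
grip_width: 0.0852
gripper_force: 0.0
```

```bash
python3 -m crank '[[[-2,-4.1,0],[0,0,0]],[[-2,-4.1,0],[0,0,0]],[[-2,-4.1,0],[0,0,0]],[[-2,-4.1,0],[0,0,0]],[[-2,-4.1,0],[0,0,0]]]'
python3 -m crank '[[[-2,-4.1,0],[0,0,0]],[[-2,-4.1,0],[0,0,0]],[[-2,-4.1,0],[0,0,0]],[[-2.2,-4.1,0],[0,0,0]],[[0,0,0],[0,0,0]]]'
python3 - <<'E'
from h import *
o=monitor.get_obs();p,d=optics.grab_frame("wrist");cv2.imwrite("pics/w1.png",p[:,:,::-1])
P=grid("wrist",d,o)
hsv=cv2.cvtColor(p,cv2.COLOR_RGB2HSV)
m=(hsv[...,0]>5)&(hsv[...,0]<20)&(hsv[...,1]>150)&(hsv[...,2]>80)&(d>0)&(abs(P[...,2]-.138)<.008)
q=P[m];print(len(q),q.min(0),q.max(0),cv2.minAreaRect(q[:,:2].astype(np.float32)),np.median(q[:,2]))
M=R.from_rotvec(o["orientation"]).as_matrix();print(o["tcp_pos"],np.round(M,3))
E
```

```text
clock: 1.85
tcp_pos: [0.4868, -0.0292, 0.2311]
orientation: [-0.353, -3.121, -0.0]
contact_force: [0.0, 0.3, 0.4]
grip_width: 0.0852
gripper_force: 0.0
clock: 2.35
tcp_pos: [0.5299, -0.2129, 0.2312]
orientation: [0.367, 3.119, -0.006]
contact_force: [-0.5, -0.0, -0.8]
grip_width: 0.0855
gripper_force: 0.0
6806 [ 0.45414514 -0.24282569  0.13484198] [ 0.60879341 -0.19397086  0.14190558] ((0.5315743684768677, -0.21857233345508575), (0.015634426847100258, 0.15647216141223907), 76.82191467285156) 0.13925364887941138
[ 0.52987843 -0.21286914  0.23123938] [[-0.973  0.232  0.   ]
 [ 0.232  0.973 -0.004]
 [-0.001 -0.004 -1.   ]]
```

View pics/w1.png

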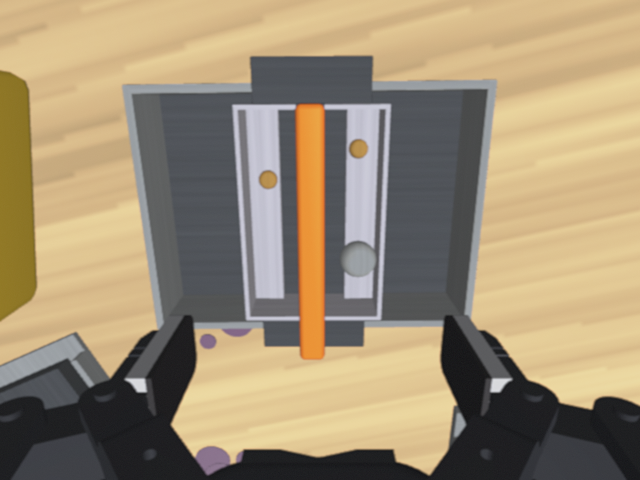

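```bash
python3 -m crank '[[[-0.2,-0.4,3],[0,0,0]],[[0,0,3],[0,0,0]],[[0,0,3],[0,0,0]],[[0,0,2],[0,0,0]],[[0,0,1.1],[0,0,0]]]'
python3 -m crank '[[[0,0,0],[0,0,0]],[[0,0,0],[0,0,0]],[[0,0,0],[0,0,0]],[[0,0,0],[0,0,0]],[[0,0,0],[0,0,0]]]' 0 100
python3 -m crank '[[[0,0,0],[0,0,0]],[[0,0,0],[0,0,0]],[[0,0,0],[0,0,0]]]'
```

```text
clock: 2.9
tcp_pos: [0.5301, -0.208, 0.1081]
orientation: [-0.35, -3.118, -0.002]
contact_force: [-1.0, 0.3, 0.1]
grip_width: 0.0854
gripper_force: 0.0
clock: 3.4
tcp_pos: [0.5316, -0.2131, 0.1118]
orientation: [0.357, 3.118, -0.005]
contact_force: [0.7, 0.4, -4.0]
grip_width: 0.0141
gripper_force: 97.5
clock: 3.7
tcp_pos: [0.5316, -0.213, 0.1117]
orientation: [0.357, 3.119, -0.004]
contact_force: [-1.6, -5.8, 4.3]
grip_width: 0.0142
gripper_force: 98.0
```

```bash
python3 -m crank '[[[0,0,-0.7],[0,0,0]],[[0,0,-0.9],[0,0,0]],[[0,0,-1],[0,0,0]],[[0,0,-0.9],[0,0,0]],[[0,0,0],[0,0,0]]]'
python3 -m crank '[[[0,0,0],[0,0,0]],[[0,0,0],[0,0,0]]]'
python3 - <<'E'
from h import *
o=monitor.get_obs();print(o["tcp_pos"],o["moment"])
p,d=optics.grab_frame("wrist");cv2.imwrite("pics/w2.png",p[:,:,::-1])
E
```

```text
clock: 4.2
tcp_pos: [0.5323, -0.2105, 0.1469]
orientation: [0.353, 3.119, -0.0]
contact_force: [0.4, -0.1, -6.1]
grip_width: 0.0144
gripper_force: 97.8
clock: 4.4
tcp_pos: [0.5309, -0.2101, 0.1449]
orientation: [-0.354, -3.121, -0.0]
contact_force: [0.3, -0.1, -6.2]
grip_width: 0.0144
gripper_force: 97.8
[ 0.5308788  -0.21011443  0.14490191] [-0.04837415  0.06550645 -0.00923851]
```

View pics/w2.png

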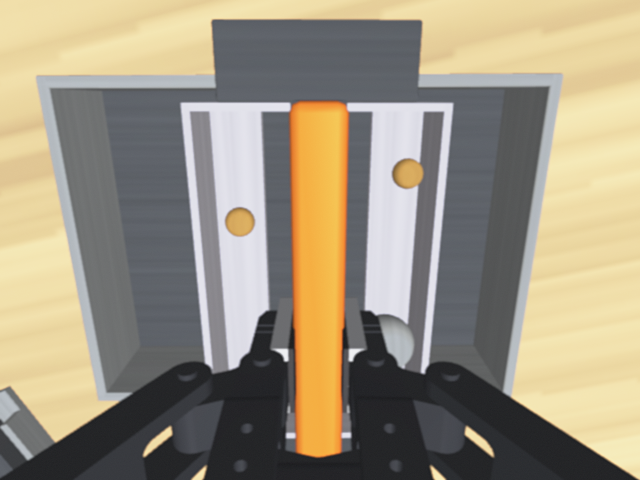

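```bash
python3 -m crank '[[[0,3,0],[0,0,0]],[[0,-3,0],[0,0,0]],[[0,-3,0],[0,0,0]],[[0,3,0],[0,0,0]],[[0,3,0],[0,0,0]]]'
python3 -m crank '[[[0,-3,0],[0,0,0]],[[0,-3,0],[0,0,0]],[[0,3,0],[0,0,0]],[[0,3,0],[0,0,0]],[[0,-3,0],[0,0,0]]]'
python3 - <<'E'
from h import *
o=monitor.get_obs();print(o["tcp_pos"],o["moment"])
p,d=optics.grab_frame("wrist");cv2.imwrite("pics/w3.png",p[:,:,::-1])
E
```

```text
clock: 4.95
tcp_pos: [0.5371, -0.1835, 0.1451]
orientation: [-0.364, -3.12, 0.002]
contact_force: [0.1, 2.1, -6.1]
grip_width: 0.0144
gripper_force: 99.5
clock: 5.45
tcp_pos: [0.5349, -0.1992, 0.144]
orientation: [-0.331, -3.123, -0.012]
contact_force: [1.7, -0.1, -5.9]
grip_width: 0.0142
gripper_force: 100.5
[ 0.53488115 -0.19921715  0.14401344] [ 0.08692706 -0.09119266  0.01116823]
```

View pics/w3.png

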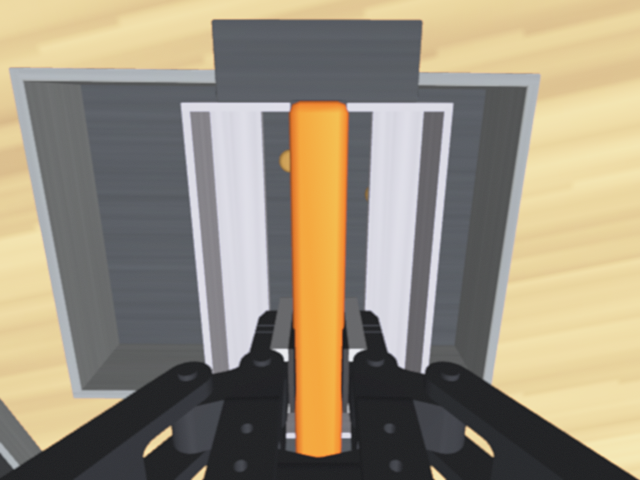

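Both brass balls have left the ledges (now near (285,160) and (367,193), partly behind the bar). I'll settle and look again from the wrist and the other cameras.

```bash
python3 -m crank '[[[0,0,0],[0,0,0]],[[0,0,0],[0,0,0]],[[0,0,0],[0,0,0]]]'
python3 - <<'E'
from h import *
o=monitor.get_obs();print(o["tcp_pos"])
p,d=optics.grab_frame("wrist");P=grid("wrist",d,o)
hsv=cv2.cvtColor(p,cv2.COLOR_RGB2HSV)
m=((hsv[...,0]>8)&(hsv[...,0]<25)&(hsv[...,1]>110)&(d>0)&(P[...,2]<.12)&(P[...,2]>.012)).astype(np.uint8)
n,l,s,c=cv2.connectedComponentsWithStats(m)
for i in range(1,n):
    if s[i,4]>8: print(s[i],np.round(np.median(P[l==i],0),3),P[l==i][:,2].max())
a=p[60:400,100:500]
s2,_=optics.grab_frame("scene")
im=np.hstack([cv2.resize(a,(400,340)),cv2.resize(s2,(400,340),interpolation=cv2.INTER_AREA)])
cv2.imwrite("pics/w4.png",im[:,:,::-1])
E
```

```text
clock: 5.8
tcp_pos: [0.5312, -0.2098, 0.145]
orientation: [-0.353, -3.121, -0.001]
contact_force: [-0.3, 1.3, -6.0]
grip_width: 0.0143
gripper_force: 100.6
[ 0.53124518 -0.20983039  0.1450024 ]
```

View pics/w4.png

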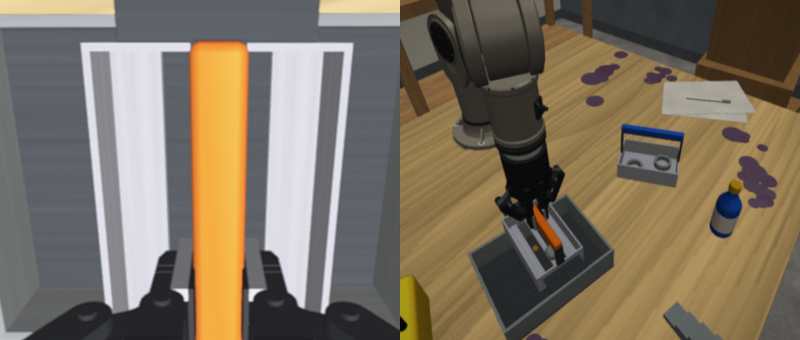

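```bash
python3 - <<'E'
from h import *
p,d=optics.grab_frame("scene");P=grid("scene",d)
hsv=cv2.cvtColor(p,cv2.COLOR_RGB2HSV)
m=((hsv[...,0]>5)&(hsv[...,0]<28)&(hsv[...,1]>110)&(d>0)&(abs(P[...,0]-.53)<.13)&(abs(P[...,1]+.21)<.13)&(P[...,2]>.012)).astype(np.uint8)
n,l,s,c=cv2.connectedComponentsWithStats(m)
for i in range(1,n):
    if s[i,4]>3: print(s[i],np.round(np.median(P[l==i],0),3),P[l==i][:,2].max())
cv2.imwrite("pics/s5.png",cv2.resize(p[260:400,150:350],(800,560),interpolation=cv2.INTER_CUBIC)[:,:,::-1])
E
```

```text
[225 135   2   5   5] [ 0.565 -0.183  0.398] 0.39972439192434395
[226 141   2   4   5] [ 0.566 -0.184  0.393] 0.3940973982877806
[232 154   5   3   8] [ 0.579 -0.188  0.386] 0.3873402235322427
[233 189   1   5   5] [ 0.561 -0.182  0.336] 0.3367661140494447
[234 205   1   5   5] [ 0.559 -0.183  0.314] 0.31482172842494216
[153 207   5   5   8] [ 0.526 -0.248  0.336] 0.33930816313711776
[234 211   2   4   5] [ 0.559 -0.183  0.307] 0.31206852884498293
[235 216   2   6   6] [ 0.558 -0.182  0.299] 0.3050712403440807
[160 221   5  12  13] [ 0.521 -0.245  0.308] 0.31616831555643404
[237 223   1   5   5] [ 0.559 -0.183  0.29 ] 0.2910259970478617
[238 229   1   6   6] [ 0.559 -0.183  0.281] 0.2820785155256354
[164 234   2   3   4] [ 0.521 -0.245  0.299] 0.3009409501827379
[166 241   3   5   6] [ 0.521 -0.245  0.288] 0.28964047909179846
[262 245   2   6   6] [ 0.558 -0.15   0.233] 0.23731884413882878
[168 246   4   7  11] [ 0.523 -0.245  0.279] 0.28898401402049784
[169 254   3  15  17] [ 0.518 -0.246  0.26 ] 0.2724187420907224
[259 254   2   4   5] [ 0.557 -0.157  0.224] 0.2269225299592118
[256 259   3   6   7] [ 0.556 -0.161  0.218] 0.22137761359011754
[252 268   3   6   6] [ 0.554 -0.167  0.206] 0.2091034004814022
[178 277   3   2   4] [ 0.534 -0.249  0.248] 0.25013427731141
[181 278   8   4   9] [ 0.534 -0.244  0.241] 0.24496740959811447
[151 282   4   7   7] [ 0.51  -0.269  0.237] 0.2390355774118928
[ 212  286   47   69 1134] [ 0.57  -0.22   0.172] 0.219742552663263
[158 293   3   3   4] [ 0.526 -0.273  0.238] 0.23919275668229656
[212 346  10  10  77] [ 0.493 -0.206  0.031] 0.03522375068967038
```

View pics/s5.png

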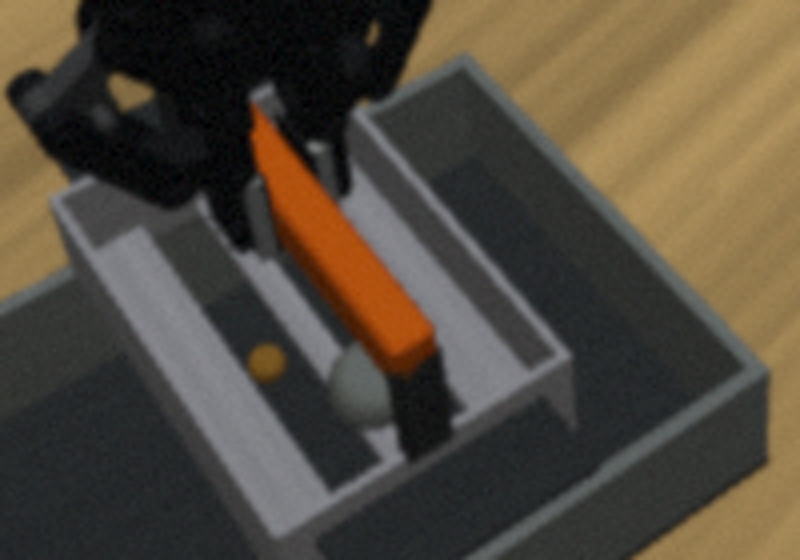

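```bash
python3 -m crank '[[[0,3,0],[0,0,0]],[[0,-3,0],[0,0,0]],[[0,-3,0],[0,0,0]],[[0,3,0],[0,0,0]],[[0,3,0],[0,0,0]]]'
python3 -m crank '[[[0,-3,0],[0,0,0]],[[0,-3,0],[0,0,0]],[[0,3,0],[0,0,0]],[[0,2.2,0],[0,0,0]],[[0,0,0],[0,0,0]]]'
python3 -m crank '[[[0,0,0],[0,0,0]],[[0,0,0],[0,0,0]]]'
python3 - <<'E'
from h import *
o=monitor.get_obs();print(o["tcp_pos"])
def look(p,P):
    hsv=cv2.cvtColor(p,cv2.COLOR_RGB2HSV)
    m=((hsv[...,0]>8)&(hsv[...,0]<28)&(hsv[...,1]>100)&(abs(P[...,0]-.53)<.13)&(abs(P[...,1]+.21)<.13)&(P[...,2]<.12)&(P[...,2]>.012)).astype(np.uint8)
    n,l,s,c=cv2.connectedComponentsWithStats(m)
    for i in range(1,n):
        if s[i,4]>6: print(s[i],np.round(np.median(P[l==i],0),3))
p,d=optics.grab_frame("wrist");look(p,grid("wrist",d,o));print()
s,d=optics.grab_frame("scene");look(s,grid("scene",d))
im=np.hstack([cv2.resize(p[60:400,100:500],(400,340)),cv2.resize(s[260:400,165:330],(400,340),interpolation=cv2.INTER_CUBIC)])
cv2.imwrite("pics/w6.png",im[:,:,::-1])
E
```

```text
clock: 6.45
tcp_pos: [0.5374, -0.1832, 0.1455]
orientation: [0.363, 3.12, -0.001]
contact_force: [0.4, 0.8, -5.8]
grip_width: 0.0144
gripper_force: 101.0
clock: 6.95
tcp_pos: [0.5375, -0.1845, 0.145]
orientation: [-0.346, -3.122, -0.005]
contact_force: [0.4, 0.2, -5.8]
grip_width: 0.0143
gripper_force: 101.2
clock: 7.15
tcp_pos: [0.5359, -0.1896, 0.1454]
orientation: [0.355, 3.121, -0.001]
contact_force: [0.4, -0.5, -5.7]
grip_width: 0.0145
gripper_force: 101.2
[ 0.53594798 -0.18964518  0.1453623 ]
[289 122   1   7   7] [ 0.471 -0.193  0.02 ]
[265 151  22  23 395] [ 0.489 -0.206  0.032]
[290 172   1   7   7] [ 0.5  -0.2   0.02]
[351 184  17  22 310] [ 0.52  -0.16   0.033]
[291 223   1   7   7] [ 0.533 -0.208  0.02 ]
[292 274   1   9   9] [ 0.569 -0.216  0.021]

[251 335   9  11  51] [ 0.524 -0.159  0.031]
```

View pics/w6.png

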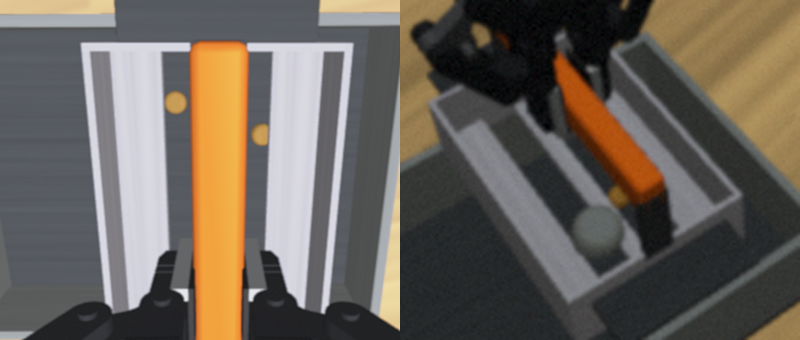

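Both brass balls lie on the pan floor (seen through the slots at (176,102) and (261,134), z ≈ 0.03); the steel ball is in the sieve at (597,230). Setting it back.

```bash
python3 -m crank '[[[0,-0.8,0],[0,0,0]],[[0,-0.8,0],[0,0,0]],[[0,-0.8,0],[0,0,0]],[[0,0,0],[0,0,0]],[[0,0,0.6],[0,0,0]]]'
python3 -m crank '[[[0,0,0.7],[0,0,0]],[[0,0,0.7],[0,0,0]],[[0,0,0.6],[0,0,0]],[[0,0,0.4],[0,0,0]],[[0,0,0.2],[0,0,0]]]'
python3 -m crank '[[[0,0,0.1],[0,0,0]],[[0,0,0],[0,0,0]],[[0,0,0],[0,0,0]]]'
```

```text
clock: 7.75
tcp_pos: [0.5312, -0.2131, 0.1398]
orientation: [0.356, 3.12, -0.0]
contact_force: [0.1, -0.1, -5.5]
grip_width: 0.0147
gripper_force: 101.3
clock: 8.25
tcp_pos: [0.5305, -0.2121, 0.1126]
orientation: [-0.353, -3.121, -0.0]
contact_force: [0.5, 0.5, -5.0]
grip_width: 0.0142
gripper_force: 101.3
clock: 8.55
tcp_pos: [0.531, -0.2124, 0.1125]
orientation: [0.354, 3.121, -0.0]
contact_force: [-0.5, -0.5, -5.4]
grip_width: 0.0144
gripper_force: 101.3
```

```bash
python3 -m crank '[[[0,0,0.1],[0,0,0]],[[0,0,0.1],[0,0,0]],[[0,0,0],[0,0,0]],[[0,0,0],[0,0,0]]]'
```

```text
clock: 8.95
tcp_pos: [0.5309, -0.2128, 0.1115]
orientation: [0.355, 3.12, 0.0]
contact_force: [-5.0, 0.7, 4.6]
grip_width: 0.0142
gripper_force: 102.8
```

Seated (the force has turned upward). Releasing and backing off straight up.

```bash
python3 -m crank '[[[0,0,0],[0,0,0]],[[0,0,0],[0,0,0]],[[0,0,0],[0,0,0]],[[0,0,0],[0,0,0]],[[0,0,0],[0,0,0]]]' 6 20
python3 -m crank '[[[0,0,-1],[0,0,0]],[[0,0,-2],[0,0,0]],[[0,0,-4],[0,0,0]],[[0,0,-4],[0,0,0]],[[0,0,-3],[0,0,0]]]'
python3 -m crank '[[[0,0,0],[0,0,0]],[[0,0,0],[0,0,0]],[[0,0,0],[0,0,0]]]'
python3 - <<'E'
from h import *
o=monitor.get_obs();p,d=optics.grab_frame("wrist");cv2.imwrite("pics/w7.png",p[:,:,::-1])
P=grid("wrist",d,o)
hsv=cv2.cvtColor(p,cv2.COLOR_RGB2HSV)
m=(hsv[...,0]>5)&(hsv[...,0]<20)&(hsv[...,1]>150)&(hsv[...,2]>80)&(d>0)&(abs(P[...,2]-.138)<.008)
q=P[m];print(len(q),cv2.minAreaRect(q[:,:2].astype(np.float32)),np.median(q[:,2]),o["tcp_pos"])
E
```

```text
clock: 9.45
tcp_pos: [0.5309, -0.2124, 0.1103]
orientation: [0.354, 3.121, -0.0]
contact_force: [0.0, 0.1, -0.0]
grip_width: 0.0604
gripper_force: 0.0
clock: 9.95
tcp_pos: [0.5312, -0.2129, 0.2535]
orientation: [0.355, 3.119, -0.001]
contact_force: [0.8, -0.2, 0.1]
grip_width: 0.0599
gripper_force: 0.0
clock: 10.25
tcp_pos: [0.5301, -0.212, 0.2495]
orientation: [-0.354, -3.12, -0.0]
contact_force: [-0.3, -0.3, -0.5]
grip_width: 0.06
gripper_force: 0.0
5878 ((0.5319568514823914, -0.21382854878902435), (0.015604176558554173, 0.15619075298309326), 76.98918914794922) 0.13927105451908595 [ 0.53012927 -0.2120287   0.24952165]
```

View pics/w7.png

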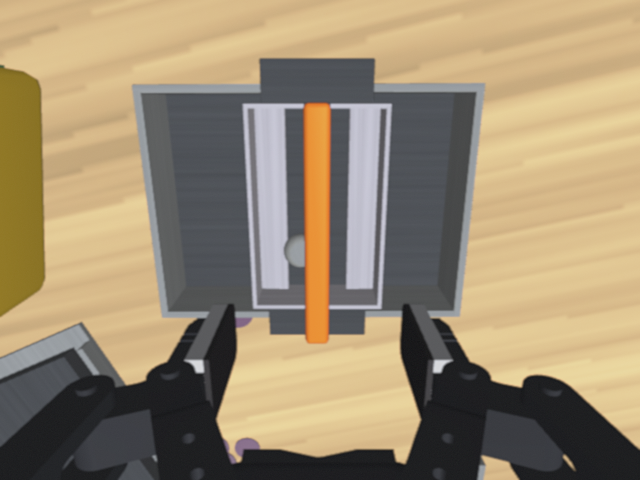

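The sieve is seated level within 5 mm of its start, with the steel ball in it at (297,251). The brass balls are hidden under the handle and floor, where they were last seen on the pan floor.

```bash
python3 -c "
from bench import r
print(r.hand_in())"
```

```text
the job is handed in; nothing more can be done
None
```

I handed the job in at about 10 s: both brass balls are in the pan, the steel ball is in the sieve, and the sieve is back on the pan's rim within 5 mm of its start and released; the hand-in returned no verdict.

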